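# Clear the vial warmer's lid and hold it open

### The arm

A 6-joint arm with a two-finger parallel gripper is mounted at the origin on a cart in front of the work surface, level with it; the furniture and walls round the work are solid. World frame = base frame: x ahead of the robot, y to its left, z up, the work surface at z = 0. Lengths are in m, angles in degrees, forces in N, time in s.
With the tool pointing down it reaches from about 0.375 to 0.925 m from the base axis. Payload 5.7 kg.
Tool frame: the origin (TCP) lies at the very end of the fingers, on their centre line; the grasp point (between the pads) lies 19 mm behind it; z points along the fingers, y is the line along which they close (so a half turn about z gives the same grasp; the last joint's range is limited). The gripper opens to 85 mm and grips with 20 to 120 N. Pads are 22 mm wide; open, the fingers measure 114 mm over their backs; the gripper's body (76 mm by 85 mm) begins 54 mm behind the grasp point. The pads swing forward as they close: fully open they stand 13 mm farther back than shut.
Start: joints at [60.04, 20.558, 86.54, -0, 72.909, -6.595], TCP at [0.238, 0.551, 0.231] pointing down, gripper open.
Joint ranges: [-170.27, 170.27], [-57.76, 135], [12.27, 136.19], [-55.21, 235.2], [11.17, 155.16], [-170.74, 170.74]. Speed limits (degrees/s): [136.94, 136.94, 180, 180, 180, 180].

### API

Orientations are given as a 3x3 rotation matrix whose columns are the frame's x, y, z axes.
In Python, from plant import * gives the robot as it stands.
- The arm moves only by the tool play_rows, never from a script. Its argument "plan" is a list of rows, each a list of 3 entries, a list of its own where there are three numbers: the turn, a rotation vector about the tool's x, y, z in rad, then the shift along the tool's x, y, z in m, then the gripper's target within -1 to 1 (shut at 1, half-way at 0, fully open at -1). In form: [[[wx, wy, wz], [x, y, z], grip], ...]. A call has 1 to 12 rows; each row is the pose to reach, as a shift and turn from the pose commanded when the call began, along the tool's axes at that moment; what a row does not reach only later rows make up. A row lasts 1/10 s, in which the tool goes at most 50 mm and 8.59 degrees, less where a joint would pass 70% of its speed; a pose out of reach is approached as far as the arm can. A call with a gripper value outside its range is refused whole. The fingers move at their own pace and stop on an object; "grip_force" is the grip in N (left out, the last holds). Time passes only in rows, so rows that repeat a pose let the fingers close. It gives the time, the measured TCP pose, the force, the opening and the grip force at its end, in the units of the state.
- get_state(): the state, without advancing time (a new reading comes with each control period).
- get_image(name): name is "side" or "top" or "wrist"; returns the picture (400x640x3 uint8, red, green, blue); there is no depth.
- camera_info(name): a dict with "K" (3x3 intrinsics, pixels), "dist_coeffs" ([k1, k2, p1, p2, k3] as OpenCV has them; the pictures are not rectified), "R" (3x3) and "t" (3): a world point X has camera coordinates R X + t. Camera axes: x right, y down, z forward; pixel columns grow to the right and rows downward; lengths in m; the calibration is good to about 2 mm. A picture is of the moment at which its call begins: read the wrist's pose just before it. camera_info takes no time and is no camera call; for the wrist camera it gives the pose at the moment of the call.
- job_done(): hands the job in; it is judged then, once.
Trained networks look in the newest picture that a camera, given by its name, has taken for a name from the list of things; names that differ only in an ending like _2 or _b are one class to them, and where a whole thing is asked for, a point or a joint stands for the part that bears it (a point fixed in the world has none). Each returns a list of dicts, best first, with "p" (0 to 1); they miss things now and then, are a little off and sometimes report something else, mostly with a low value. They report only what shows in the picture. A call takes as long as a camera call.
- outline_of(target, camera): "pixels" (400x640 bool, what is visible of it) and "at" ([row, column] in pixels, amid what is visible of it).
The state is a dict: "time_s": time; "qpos": joint angles; "joint_vel": joint speeds; "joint_efforts": joint torques, N m; "position": TCP position; "tool_rot": TCP orientation; "force": force on the tool from outside, world axes, zero at the start; "torque": the same for the moment, N m; "finger_gap": opening from 0.0 (shut) to 1.0 (fully open); "grip_force": force on a finger pad.
Only numpy, scipy, OpenCV 4.12 (cv2) and the standard library are available. Lean on these libraries where they do the work, as an engineer would, in place of code of your own. Each camera call takes 0.05 s, during which the arm holds its last target. There are 200 camera calls.

### The job

I need both hands for the vials in the dry-block warmer, and its sprung lid will not stay up by itself. First take the amber bottle off the lid and stand it upright in the empty shallow tray, then raise the lid by its bar handle to 60 degrees and keep holding it there: finish with the lid still in the gripper, since it falls shut when let go. Do not let the lid snap down on the vials, do not knock the bottle over, and leave the tub, the timer and the label roll where they are.

Things in the scene. Friction and masses are not known exactly. Their poses are not given: they have to be found in the camera images.
- warmer: Dry-block vial warmer, a fixed white case with a sloping console in front. Origin on the worktop under the middle of the case; x points level from the console to the hinge side, y to the left seen from the console, z up. Case 176 mm (x) by 236 mm (y), rim 98 mm high; console out to x = -161 mm, 76 mm high at the case, 40 mm at its front. Top of the shut lid: z = 118 mm.
- hinge (a point): Middle of the lid's hinge axis, at x = 94 mm, y = 0, z = 102 mm in the warmer's axes. The axis runs along the warmer's y; this point's axes are the warmer's and do not turn with the lid.
- handle (a point): Middle of the lid's bar handle: round steel bar 10 mm thick along the warmer's y, 104 mm between its end brackets, its centre line 42 mm in front of the lid's front edge, free below by 40 mm. With the lid shut it lies 224 mm from the hinge axis towards the console and 6 mm above it. It turns with the lid about the hinge axis (up and back); x along the lid to the hinge, y along the bar.
- lid_shell (a joint): Opening angle of the lid in rad: 0 shut (level), growing as the front edge rises; 60 degrees is 1.047. Stop at 1.45. A spring in the hinge and the lid's weight (about 0.35 kg) shut it from every angle; holding it takes about 1 to 2 N at the handle. The lid is a slab 176 mm (x) by 236 mm (y), 20 mm thick.
- bottle_centre (a point): Centre, half-way up, of the amber glass bottle with black cap that stands on the lid: 40 mm in diameter, 86 mm high, straight-sided up to about 50 mm above its base, 0.15 kg, z axis up. Its base is 43 mm below this point.
- bottle: The same amber bottle; origin at the centre of its base.
- tray: Shallow, empty, loose pale tray (floor nearly the colour of the worktop, thin bright rim), 124 mm (its x) by 224 mm (its y), rim 19 mm high, floor about 2 mm thick; origin below its centre on the worktop. The flat floor is at least 100 by 200 mm.
- tub: Bystander: white screw-lid tub, 68 mm in diameter, 90 mm high, left of the warmer; origin at the centre of its base.
- timer: Bystander: flat white digital timer, 66 by 66 by 19 mm, lying left of the warmer, behind the tub; origin at the centre of its underside.
- label_roll: Bystander: roll of labels lying flat, 70 mm in diameter, 36 mm high, to the right of the tray; origin at the centre of its underside.

How it is judged (in metres and radians):
On the way:
1. the bottle stands upright in the tray, let go, while the lid is still shut (x of bottle_centre in the frame of tray between -0.05 and 0.05 m and y of bottle_centre in the frame of tray between -0.1 and 0.1 m and z of bottle_centre in the frame of tray between 0.03 and 0.06 m and angle between bottle_centre's own z axis and vertical below 0.15 rad and contact force between bottle and the fingers below 0.05 N and linear speed of bottle below 0.03 m/s and value of joint lid_shell below 0.1 rad), for 0.2 s.
At the end, for the whole second after the job is handed in: The lid stands still between 52 and 68 degrees (0.91 to 1.19 rad), carried by the fingers (more than 0.3 N on it), and the bottle stands upright (within 0.15 rad) and untouched in the tray, its centre within 50 mm (x) and 100 mm (y) of the tray's middle (value of joint lid_shell between 0.91 and 1.19 rad and velocity of joint lid_shell between -0.1 and 0.1 rad/s and contact force between warmer and the fingers above 0.3 N and contact force between warmer and bottle below 0.05 N and x of bottle_centre in the frame of tray between -0.05 and 0.05 m and y of bottle_centre in the frame of tray between -0.1 and 0.1 m and z of bottle_centre in the frame of tray between 0.03 and 0.06 m and angle between bottle_centre's own z axis and vertical below 0.15 rad and contact force between bottle and the fingers below 0.05 N and linear speed of bottle below 0.03 m/s); the arm keeps its last pose, push and grip.
It fails at once if the lid snaps down (closing faster than 2.5 rad/s) (velocity of joint lid_shell below -2.5 rad/s).
It fails at once if the bottle is knocked over (tilted more than 0.8 rad) (angle between bottle_centre's own z axis and vertical above 0.8 rad).
It fails at once if the tub, the timer or the label roll is moved by more than 25 mm (distance of any of tub, timer, label_roll from where it was at the start of the episode above 0.025 m).
It also fails if it takes over 61 s, if anything falls off the work surface, if the arm or the gripper's body presses on something with over 40 N, if the wrist force passes 120 N, or if a joint passes its speed limit or range.

## Working session

There is one attempt and no reset: what is moved stays moved. The work goes in short steps, Python scripts to look and compute and a tool call to move; the robot and the scene stay as the last step left them, time stands still between calls to the robot, and variables do not carry over. Pictures are saved under pics/ and viewed, at most 10 in all, crops included, and the job is handed in when it is done.

Besides the shell and the picture viewer there is one more tool, called after "Request:" in YAML: its name, and indented under it one key for each argument. play_rows: Moves the arm, as the interface text tells. Its arguments: {"type":"object","properties":{"plan":{"type":"array"},"grip_force":{"type":"number"}},"required":["plan"]}

```bash
mkdir -p pics
python3 - <<'E'
from plant import *
import cv2,numpy as np
ims=[]
for c in ["top","side"]:
    im=get_image(c); cv2.imwrite(f"pics/{c}0.png",im[:,:,::-1]); 
    i=camera_info(c); print(c,np.round(i["K"],1).tolist(),np.round(i["dist_coeffs"],3),np.round(i["R"],3).tolist(),np.round(i["t"],3))
    for n in ["warmer","handle","lid_shell","bottle","tray","tub","timer","label_roll"]:
        o=outline_of(n,c)
        for d in o[:2]:
            ys,xs=np.nonzero(d["pixels"]); print(n,round(d["p"],2),np.round(d["at"]),len(xs),(xs.min(),xs.max(),ys.min(),ys.max()) if len(xs) else 0)
s=get_state(); print(s["time_s"],s["position"],s["tool_rot"])
E
```

```text
top [[414.9, 0.0, 312.6], [0.0, 414.9, 196.8], [0.0, 0.0, 1.0]] [-0.066  0.     0.     0.     0.   ] [[0.013, -1.0, -0.017], [-0.993, -0.011, -0.121], [0.121, 0.018, -0.992]] [0.032 0.481 1.453]
warmer 0.8 [185. 266.] 5073 (np.int64(222), np.int64(310), np.int64(142), np.int64(233))
handle 0.82 [177. 261.] 3583 (np.int64(223), np.int64(302), np.int64(142), np.int64(218))
lid_shell 0.77 [180. 263.] 3456 (np.int64(223), np.int64(301), np.int64(142), np.int64(213))
lid_shell 0.42 [189. 275.] 161 (np.int64(269), np.int64(283), np.int64(183), np.int64(197))
bottle 0.66 [194. 277.] 164 (np.int64(269), np.int64(283), np.int64(184), np.int64(198))
tray 0.86 [204. 417.] 2126 (np.int64(383), np.int64(446), np.int64(188), np.int64(223))
tub 0.83 [208. 217.] 391 (np.int64(206), np.int64(229), np.int64(200), np.int64(220))
timer 0.62 [176. 208.] 306 (np.int64(198), np.int64(219), np.int64(164), np.int64(185))
label_roll 0.61 [209. 467.] 344 (np.int64(453), np.int64(475), np.int64(199), np.int64(218))
label_roll 0.55 [176. 261.] 3542 (np.int64(222), np.int64(302), np.int64(142), np.int64(218))
sid
[... 223 characters left out ...]
(np.int64(258), np.int64(349), np.int64(212), np.int64(279))
handle 0.88 [233. 292.] 2314 (np.int64(259), np.int64(338), np.int64(212), np.int64(250))
lid_shell 0.56 [232. 289.] 2288 (np.int64(259), np.int64(338), np.int64(212), np.int64(250))
bottle 0.69 [207. 311.] 334 (np.int64(307), np.int64(320), np.int64(195), np.int64(223))
tray 0.55 [202. 350.] 298 (np.int64(338), np.int64(356), np.int64(189), np.int64(212))
timer 0.86 [291. 258.] 474 (np.int64(244), np.int64(274), np.int64(283), np.int64(304))
0.9 [0.23792873 0.55074608 0.23126488] [[-9.17997649e-01  3.96585817e-01 -7.66752172e-05]
 [ 3.96585824e-01  9.17997639e-01 -1.34272230e-04]
 [ 1.71372063e-05 -1.53669896e-04 -9.99999988e-01]]
```

View pics/top0.png

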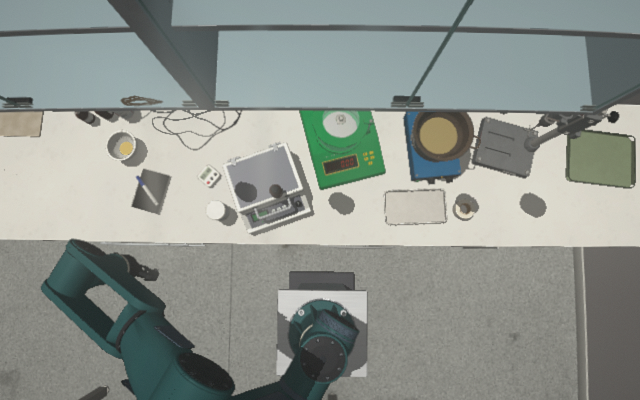

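View pics/side0.png

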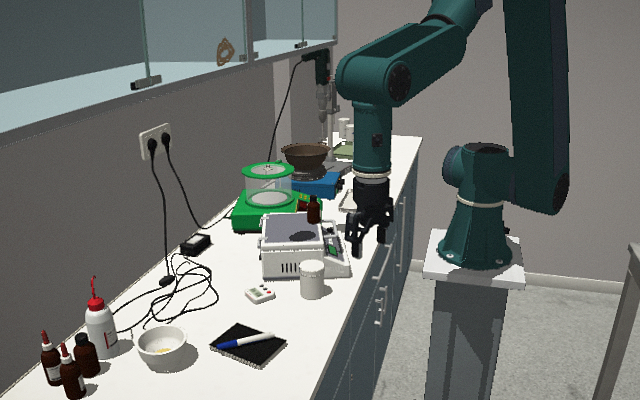

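The top view shows the warmer at about (265,185), turned roughly 17°, with the bottle at (277,191) and the handle bar in front of it. The tray is at (415,206) and the label roll at (465,208). The side view shows the bottle on the lid and the gripper clear in front.

```bash
cat > h.py <<'E'
from plant import *
import cv2,numpy as np
def cam(c):
    i=camera_info(c); return [np.array(i[k],float) for k in ("K","dist_coeffs","R","t")]
def proj(P,C):
    K,d,R,t=C; return cv2.projectPoints(np.atleast_2d(np.array(P,float)),cv2.Rodrigues(R)[0],t,K,d)[0][:,0]
def back(uv,z,C):
    K,d,R,t=C; n=cv2.undistortPoints(np.array(uv,float).reshape(-1,1,2),K,d)[:,0]
    r=np.c_[n,np.ones(len(n))]@R; o=-R.T@t
    return o+r*((z-o[2])/r[:,2])[:,None]
def best(n,c):
    o=outline_of(n,c); return o[0]["pixels"].astype(np.uint8) if o and len(o) else None
def rectfit(mask,z,C):
    cs=max(cv2.findContours(mask,0,2)[0],key=cv2.contourArea)[:,0]
    P=back(cs,z,C)[:,:2]; (c,s,a)=cv2.minAreaRect((P*1000).astype(np.float32)); return np.array(c)/1000,np.array(s),a
E
python3 - <<'E'
from h import *
im=get_image("top");C=cam("top")
for n,z in [("lid_shell",.118),("tray",.019),("tub",.09),("label_roll",.036),("timer",.019)]:
    print(n,rectfit(best(n,"top"),z,C))
m=best("bottle","top"); ys,xs=np.nonzero(m); print("bottle cap",back([[xs.mean(),ys.mean()]],.16,C), back([[xs.mean(),ys.mean()]],.204,C))
c=cv2.resize(im[125:245,190:490,::-1],None,fx=2.66,fy=2.66,interpolation=2)
cv2.imwrite("pics/top1.png",c)
im=get_image("side");C2=cam("side");m=best("bottle","side");ys,xs=np.nonzero(m)
print("bottle side ray", back([[xs.mean(),ys.mean()]],.161,C2))
E
```

```text
lid_shell (array([0.51856799, 0.20115031]), array([230.61248779, 236.92376709]), 19.68983268737793)
tray (array([ 0.45683533, -0.33002744]), array([130.05126953, 228.06159973]), 0.6371921896934509)
tub (array([0.42626389, 0.3611423 ]), array([65.65596008, 77.17442322]), 0.7553598284721375)
label_roll (array([ 0.44246454, -0.4983143 ]), array([64.67399597, 71.3441391 ]), 16.927234649658203)
timer (array([0.55792493, 0.41854687]), array([66.74197388, 63.41282272]), 51.21470260620117)
bottle cap [[0.48730041 0.15619589 0.16      ]] [[0.48120099 0.15140382 0.204     ]]
bottle side ray [[0.47726378 0.1768228  0.161     ]]
```

View pics/top1.png

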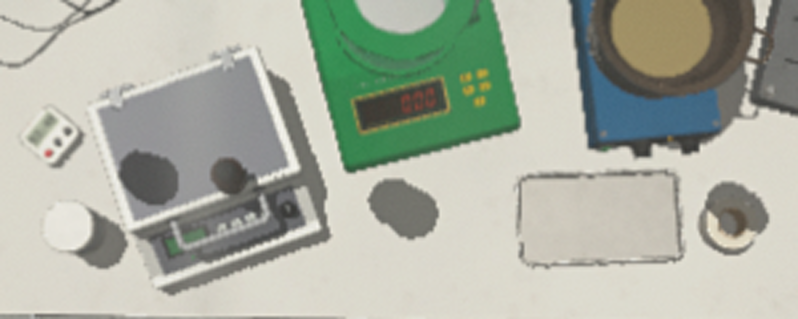

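The enlarged top view shows the lid corners at about crop (90,105), (258,48), (300,172) and (133,232). The bottle is near (230,175), the bar runs about (178,240) to (265,207), and the tray rim spans (520..682, 172..265). I'll fit the warmer pose and compute a wrist viewpoint.

```bash
cat >> h.py <<'E'
def fitw(C,uv,P,x0=(.5,.2,.3)):
    from scipy.optimize import least_squares
    P=np.array(P,float)
    f=lambda p:(proj(W(p,P),C)-uv).ravel()
    return least_squares(f,x0)
def W(p,P):
    P=np.atleast_2d(np.array(P,float)); c,s=np.cos(p[2]),np.sin(p[2])
    return P@np.array([[c,-s,0],[s,c,0],[0,0,1]]).T+[p[0],p[1],0]
LID=[[.088,.118,.118],[.088,-.118,.118],[-.088,-.118,.118],[-.088,.118,.118]]
def move_to(pos,R):  # print shift and rotvec in current tool axes
    s=get_state(); T=np.array(s["tool_rot"]); p=np.array(s["position"])
    print("now",np.round(p,4),"shift",np.round(T.T@(np.array(pos)-p),4),"rotvec",np.round(cv2.Rodrigues(T.T@R)[0].ravel(),4),"t",s["time_s"])
def down(yaw): # tool z down, tool y along horizontal dir yaw (rad)
    y=np.array([np.cos(yaw),np.sin(yaw),0]); z=np.array([0,0,-1.]); return np.c_[np.cross(y,z),y,z]
E
python3 - <<'E'
from h import *
C=cam("top")
uv=np.array([[90,105],[258,48],[300,172],[133,232]])/2.66+[190,125]
r=fitw(C,uv,LID); print(r.x,np.degrees(r.x[2]),r.fun)
p=r.x; print("handle",W(p,[-.13,0,.108]))
K,d,R,t=cam("wrist"); s=get_state(); T=s["tool_rot"]
print("cam pos in tool",T.T@(-R.T@t-s["position"]),"cam axes in tool",np.round(T.T@R.T,3),K[0,0],d)
# view pose: yaw so tool y along warmer x
for y in (p[2],p[2]+np.pi): move_to([.50,.20,.42],down(y))
E
```

```text
[0.535717   0.20349646 0.34981966] 20.043189996990595 [-1.22217634  0.08208698  0.83510801 -1.19417572  1.91927656  0.19791563
 -1.55962433  0.81438552]
handle [[0.41359051 0.15894177 0.108     ]]
cam pos in tool [ 8.19493901e-02  8.90898914e-05 -1.42975739e-01] cam axes in tool [[-0.    -0.947 -0.321]
 [ 1.    -0.    -0.   ]
 [ 0.    -0.321  0.947]] 317.8967439758583 [-0.02820793  0.          0.          0.          0.        ]
now [0.2379 0.5508 0.2313] shift [-0.3797 -0.2181 -0.1887] rotvec [-1.000e-04  0.000e+00  8.132e-01] t 1.35
now [0.2379 0.5508 0.2313] shift [-0.3797 -0.2181 -0.1887] rotvec [-0.0000e+00 -1.0000e-04 -2.3284e+00] t 1.35
```

Request:
play_rows:
  plan:
    - [[0,0,0],[0,0,-0.04],-1]
    - [[0,0,0.1],[-0.03,-0.02,-0.08],-1]
    - [[0,0,0.2],[-0.06,-0.035,-0.11],-1]
    - [[0,0,0.3],[-0.1,-0.055,-0.14],-1]
    - [[0,0,0.4],[-0.14,-0.08,-0.16],-1]
    - [[0,0,0.5],[-0.18,-0.105,-0.19],-1]
    - [[0,0,0.6],[-0.22,-0.13,-0.19],-1]
    - [[0,0,0.7],[-0.26,-0.15,-0.19],-1]
    - [[0,0,0.8],[-0.3,-0.175,-0.19],-1]
    - [[0,0,0.813],[-0.34,-0.195,-0.19],-1]
    - [[0,0,0.813],[-0.38,-0.218,-0.19],-1]
    - [[0,0,0.813],[-0.38,-0.218,-0.19],-1]

```text
time_s: 2.55
position: [0.5034, 0.1955, 0.4209]
tool_rot: [[-0.337, 0.941, 0.001], [0.941, 0.337, -0.002], [-0.003, 0.0, -1.0]]
force: [-0.4, -0.5, -0.3]
finger_gap: 1.003
grip_force: 0.0
```

Run:
```python
from h import *
s=get_state();print(s["time_s"],s["position"],s["qpos"],s["force"])
C=cam("wrist");im=get_image("wrist")
cv2.imwrite("pics/w0.png",im[:,:,::-1])
for n in ["bottle","handle","lid_shell"]:
    m=best(n,"wrist")
    if m is None: print(n,None);continue
    ys,xs=np.nonzero(m);print(n,xs.min(),xs.max(),ys.min(),ys.max(),xs.mean(),ys.mean())
p=[.5357,.2035,.3498]; print("pred",proj(W(p,LID+[[-.13,.052,.108],[-.13,-.052,.108]]),C).round(),proj([[.48,.153,.118],[.48,.153,.204]],C))
```

```text
2.55 [0.50339709 0.19551509 0.42086836] [14.00010115  8.87860937 76.47544188 -0.15057244 94.62100779 -5.72507759] [-0.39785811 -0.45914191 -0.26233857]
bottle 278 309 163 202 294.0796178343949 182.1687898089172
handle 247 415 64 230 342.1683774180813 143.48297473351758
lid_shell 247 415 65 230 341.65642566388834 143.8218647024617
pred [[409.  68.]
 [396. 233.]
 [281. 234.]
 [274.  68.]
 [247. 120.]
 [252. 191.]] [[291.50037652 177.38516191]
 [286.00211512 195.49622078]]
```

View pics/w0.png

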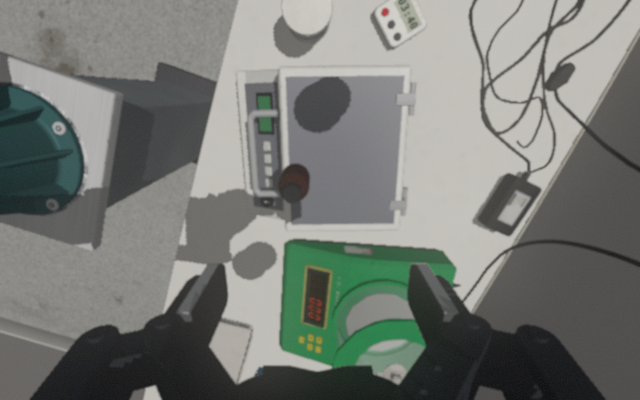

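The wrist view shows the lid at about (280..411, 67..230), the bar at x≈250 from y≈112 to 193, and the bottle at (293,183). I'll zoom with a model overlay to refine.

Run:
```python
from h import *
C=cam("wrist");im=get_image("wrist")
S=4;x0,y0=235,100
c=cv2.resize(im[y0:y0+145,x0:x0+185,::-1],None,fx=S,fy=S,interpolation=cv2.INTER_CUBIC)
cv2.imwrite("pics/w1.png",c); print(c.shape)
```

```text
(580, 740, 3)
```

View pics/w1.png

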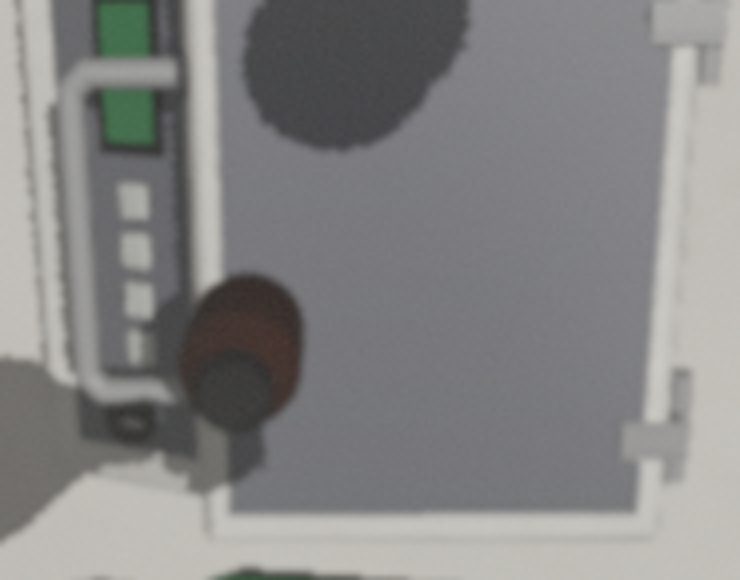

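The zoom shows the cap top centred at about (236,387), the body base centred at (247,331), lid corners at BL (210,537) and BR (655,532), and the bar centreline running (75,130) to (88,360).

Run:
```python
from h import *
from scipy.optimize import least_squares
C=cam("wrist")
z=lambda a:np.array(a)/4+[235,100]
print("bottle base",back([z([247,331])],.118,C),"cap",back([z([236,387])],.204,C))
P=np.array([LID[2],LID[1],LID[0],LID[3],[-.13,0,.108]])
uv=np.array([z([210,537]),z([655,532]),[411,66],[280,66],z([82,231])])
r=fitw(C,uv,P);print(r.x,np.degrees(r.x[2]),r.fun.reshape(-1,2).round(1))
# joint with top-camera corners
Ct=cam("top");uvt=np.array([[90,105],[258,48],[300,172],[133,232]])/2.66+[190,125]
f=lambda p:np.r_[(proj(W(p,P),C)-uv).ravel(),(proj(W(p,LID),Ct)-uvt).ravel()]
r2=least_squares(f,r.x);print(r2.x,r2.fun.round(1))
for p in (r.x,r2.x): print("handle",W(p,[[-.13,0,.108]]),"hinge",W(p,[[.094,0,.102]]))
print("bar line",back([z([75,130]),z([88,360])],.108,C), back([z([80,72]),z([90,390])],.108,C))
tr=rectfit(best("tray","top"),.019,Ct) if get_image("top") is not None else 0
print(tr)
uv=np.array([[520,175],[680,172],[682,258],[520,265]])/2.66+[190,125]; print(back(uv,.019,Ct))
```

```text
bottle base [[0.4857727  0.15402493 0.118     ]] cap [[0.48559647 0.160526   0.204     ]]
[0.53699409 0.21339777 0.36351918] 20.82811485081035 [[-1.4 -0.5]
 [ 2.  -0.6]
 [ 2.3  0.4]
 [-1.6  1.9]
 [-1.3 -1.2]]
[0.53686104 0.21215235 0.36044939] [-2.  -0.   1.3  0.2  2.1  1.5 -1.8  2.6 -1.6 -0.7 -3.9  0.2 -2.1 -1.8
 -0.5 -0.6 -3.7  0.7]
handle [[0.41548942 0.16717423 0.108     ]] hinge [[0.62485131 0.24682094 0.102     ]]
handle [[0.41521505 0.16630203 0.108     ]] hinge [[0.62482045 0.24530566 0.102     ]]
bar line [[0.40501751 0.19991536 0.108     ]
 [0.43379346 0.12014439 0.108     ]] [[0.40094557 0.21965755 0.108     ]
 [0.43789544 0.10907591 0.108     ]]
(array([ 0.45328983, -0.33085538]), array([129.87568665, 223.5355072 ]), 0.6319083571434021)
[[ 0.50692151 -0.22498009  0.019     ]
 [ 0.51340634 -0.44299597  0.019     ]
 [ 0.39655568 -0.44275088  0.019     ]
 [ 0.38505152 -0.22400623  0.019     ]]
```

Run:
```python
from h import *
move_to([.485,.157,.25],down(.36));move_to([.485,.157,.135],down(.36))
```

```text
now [0.4995 0.2011 0.4215] shift [-0.0364 -0.0289  0.1715] rotvec [ 0.0001 -0.0002 -0.008 ] t 2.9
now [0.4995 0.2011 0.4215] shift [-0.0364 -0.0289  0.2865] rotvec [ 0.0001 -0.0002 -0.008 ] t 2.9
```

Request:
play_rows:
  plan:
    - [[0,0,-0.008],[-0.01,-0.008,0.03],-1]
    - [[0,0,-0.008],[-0.02,-0.016,0.06],-1]
    - [[0,0,-0.008],[-0.03,-0.024,0.09],-1]
    - [[0,0,-0.008],[-0.036,-0.029,0.12],-1]
    - [[0,0,-0.008],[-0.036,-0.029,0.15],-1]
    - [[0,0,-0.008],[-0.036,-0.029,0.17],-1]
    - [[0,0,-0.008],[-0.036,-0.029,0.17],-1]
    - [[0,0,-0.008],[-0.036,-0.029,0.17],-1]
    - [[0,0,-0.008],[-0.036,-0.029,0.17],-1]

```text
time_s: 3.8
position: [0.4863, 0.1569, 0.2528]
tool_rot: [[-0.351, 0.936, 0.003], [0.936, 0.351, 0.0], [-0.001, 0.002, -1.0]]
force: [0.5, -0.6, -0.6]
finger_gap: 1.001
grip_force: 0.0
```

Run:
```python
from h import *
C=cam("wrist");im=get_image("wrist")
for q in ([.485,.157],):
    for z,r in((.118,.02),(.168,.02),(.204,.0125)):
        a=np.linspace(0,6.28,60);pts=proj(np.c_[q[0]+r*np.cos(a),q[1]+r*np.sin(a),0*a+z],C)
        cv2.polylines(im,[pts.astype(np.int32)],True,(0,255,0),1)
p=[.537,.212,.3565]
for l in ([[-.13,.052,.108],[-.13,-.052,.108]],[LID[3],LID[2],LID[1]]):
    cv2.polylines(im,[proj(W(p,l),C).astype(np.int32)],False,(255,255,0),1)
cv2.imwrite("pics/w2.png",im[:,:,::-1]);move_to([.485,.157,.135],down(.36))
```

```text
now [0.4865 0.1568 0.2529] shift [ 0.0008 -0.0016  0.1179] rotvec [ 0.0028  0.0006 -0.0013] t 3.85
```

View pics/w2.png

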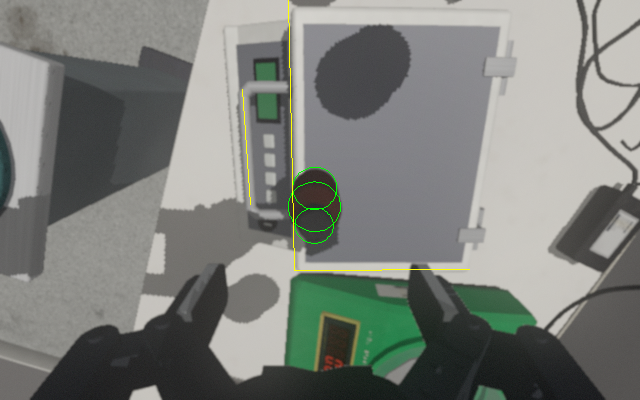

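The overlay matches the bottle within 1–2 mm. The bar and lid front edge sit 3–4 mm farther back than the model, which I'll correct later. Descending to grasp.

Request:
play_rows:
  plan:
    - [[0,0,0],[0.001,-0.001,0.03],-1]
    - [[0,0,0],[0.001,-0.001,0.06],-1]
    - [[0,0,0],[0.001,-0.001,0.085],-1]
    - [[0,0,0],[0.001,-0.001,0.105],-1]
    - [[0,0,0],[0.001,-0.001,0.117],-1]
    - [[0,0,0],[0.001,-0.001,0.117],-1]
    - [[0,0,0],[0.001,-0.001,0.117],0]
    - [[0,0,0],[0.001,-0.001,0.117],0.2]
    - [[0,0,0],[0.001,-0.001,0.117],1]
    - [[0,0,0],[0.001,-0.001,0.117],1]
    - [[0,0,0],[0.001,-0.001,0.117],1]
    - [[0,0,0],[0.001,-0.001,0.117],1]
  grip_force: 30

```text
time_s: 5.05
position: [0.4848, 0.1569, 0.1354]
tool_rot: [[-0.35, 0.937, 0.002], [0.937, 0.35, 0.0], [-0.0, 0.002, -1.0]]
force: [-0.3, -0.7, 6.0]
finger_gap: 0.451
grip_force: 29.6
```

Request:
play_rows:
  plan:
    - [[0,0,0],[0,0,-0.01],1]
    - [[0,0,0],[0,0,-0.03],1]
    - [[0,0,0],[0,0,-0.06],1]
    - [[0,0,0],[0,0,-0.09],1]
    - [[0,0,0],[0,0,-0.12],1]
    - [[0,0,0],[0,0,-0.15],1]
    - [[0,0,0],[-0.01,-0.005,-0.175],1]
    - [[0,0,0],[-0.03,-0.014,-0.19],1]
    - [[0,0,0],[-0.055,-0.025,-0.195],1]
    - [[0,0,0],[-0.085,-0.038,-0.195],1]
    - [[0,0,0],[-0.115,-0.052,-0.195],1]
    - [[0,0,0],[-0.145,-0.066,-0.195],1]

```text
time_s: 6.25
position: [0.4726, -0.0032, 0.3302]
tool_rot: [[-0.351, 0.936, 0.001], [0.936, 0.351, -0.0], [-0.001, 0.001, -1.0]]
force: [0.2, -0.6, -0.6]
finger_gap: 0.458
grip_force: 30.5
```

Request:
play_rows:
  plan:
    - [[0,0,0],[-0.03,-0.014,0],1]
    - [[0,0,0],[-0.06,-0.027,0],1]
    - [[0,0,0],[-0.09,-0.041,0],1]
    - [[0,0,0],[-0.12,-0.054,0],1]
    - [[0,0,0],[-0.15,-0.068,0],1]
    - [[0,0,0],[-0.18,-0.081,0],1]
    - [[0,0,0],[-0.21,-0.095,0],1]
    - [[0,0,0],[-0.24,-0.108,0],1]
    - [[0,0,0],[-0.265,-0.12,0],1]
    - [[0,0,0],[-0.285,-0.129,0],1]
    - [[0,0,0],[-0.297,-0.134,0],1]
    - [[0,0,0],[-0.302,-0.136,0],1]

```text
time_s: 7.45
position: [0.4514, -0.3335, 0.3296]
tool_rot: [[-0.349, 0.937, 0.0], [0.937, 0.349, -0.0], [-0.0, 0.0, -1.0]]
force: [0.3, 0.2, -1.2]
finger_gap: 0.453
grip_force: 30.5
```

Run:
```python
from h import *
im=get_image("top");C=cam("top");print("tray",rectfit(best("tray","top"),.019,C))
C=cam("wrist");im=get_image("wrist");m=best("bottle","wrist");t=best("tray","wrist")
print(None if m is None else m.sum(), None if t is None else rectfit(t,.019,C))
s=get_state();print(s["finger_gap"],s["grip_force"],s["force"])
cv2.imwrite("pics/w3.png",im[:,:,::-1])
move_to([.453,-.331,.10],down(.36));move_to([.453,-.331,.020],down(.36))
```

```text
tray (array([ 0.45209982, -0.30797742]), array([126.11412811, 184.20394897]), 2.841139793395996)
11906 (array([ 0.45392133, -0.33058731]), array([125.16222382, 223.93826294]), 3.0209197998046875)
0.4568403800135482 30.492028696462512 [-1.25546726 -0.68360322 -1.35582475]
now [ 0.4516 -0.3315  0.3294] shift [-1.000e-04  1.400e-03  2.294e-01] rotvec [ 0.0001 -0.0005 -0.0011] t 7.7
now [ 0.4516 -0.3315  0.3294] shift [-2.000e-04  1.400e-03  3.094e-01] rotvec [ 0.0001 -0.0005 -0.0011] t 7.7
```

View pics/w3.png

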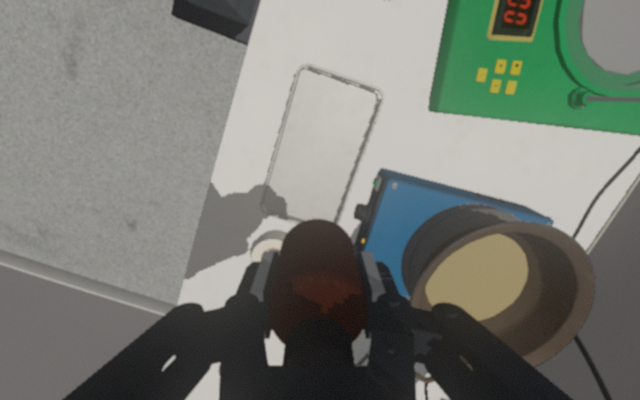

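The bottle is held upright in the gripper over the tray, whose measured size is 125×224 mm and centre (0.454,-0.331). Lowering.

Request:
play_rows:
  plan:
    - [[0,0,0],[0,0.001,0.015],1]
    - [[0,0,0],[0,0.001,0.04],1]
    - [[0,0,0],[0,0.001,0.075],1]
    - [[0,0,0],[0,0.001,0.11],1]
    - [[0,0,0],[0,0.001,0.145],1]
    - [[0,0,0],[0,0.001,0.18],1]
    - [[0,0,0],[0,0.001,0.21],1]
    - [[0,0,0],[0,0.001,0.24],1]
    - [[0,0,0],[0,0.001,0.265],1]
    - [[0,0,0],[0,0.001,0.282],1]
    - [[0,0,0],[0,0.001,0.292],1]
    - [[0,0,0],[0,0.001,0.296],1]

```text
time_s: 8.9
position: [0.4525, -0.3315, 0.0327]
tool_rot: [[-0.351, 0.936, -0.001], [0.936, 0.351, 0.001], [0.001, -0.001, -1.0]]
force: [-0.0, 0.7, -0.5]
finger_gap: 0.453
grip_force: 30.5
```

Request:
play_rows:
  plan:
    - [[0,0,0],[0,0,0.003],1]
    - [[0,0,0],[0,0,0.006],1]
    - [[0,0,0],[0,0,0.009],1]
    - [[0,0,0],[0,0,0.011],1]
    - [[0,0,0],[0,0,0.013],1]
    - [[0,0,0],[0,0,0.013],1]
    - [[0,0,0],[0,0,0.013],1]

```text
time_s: 9.6
position: [0.4525, -0.3324, 0.0204]
tool_rot: [[-0.35, 0.937, -0.0], [0.937, 0.35, -0.0], [-0.0, -0.0, -1.0]]
force: [1.1, 0.5, -1.4]
finger_gap: 0.452
grip_force: 30.5
```

Request:
play_rows:
  plan:
    - [[0,0,0],[0,0,0.001],1]
    - [[0,0,0],[0,0,0.002],1]
    - [[0,0,0],[0,0,0.002],1]

```text
time_s: 9.9
position: [0.4527, -0.3326, 0.0195]
tool_rot: [[-0.35, 0.937, 0.0], [0.937, 0.35, -0.001], [-0.001, 0.0, -1.0]]
force: [-2.4, 1.1, 9.7]
finger_gap: 0.459
grip_force: 31.4
```

Contact with the tray floor. Opening slowly, then lifting.

Request:
play_rows:
  plan:
    - [[0,0,0],[0,0,-0.001],0.05]
    - [[0,0,0],[0,0,-0.001],-0.1]
    - [[0,0,0],[0,0,-0.001],-0.25]
    - [[0,0,0],[0,0,-0.001],-0.3]
    - [[0,0,0],[0,0,-0.001],-0.3]
    - [[0,0,0],[0,0,-0.01],-0.3]
    - [[0,0,0],[0,0,-0.025],-0.3]
    - [[0,0,0],[0,0,-0.05],-0.3]
    - [[0,0,0],[0,0,-0.08],-0.3]
    - [[0,0,0],[0,0,-0.12],-0.3]
    - [[0,0,0],[0,0,-0.16],-0.3]
    - [[0,0,0],[0,0,-0.2],-0.3]

```text
time_s: 11.1
position: [0.4522, -0.332, 0.2206]
tool_rot: [[-0.35, 0.937, 0.0], [0.937, 0.35, -0.0], [-0.0, 0.0, -1.0]]
force: [0.7, -0.8, -0.8]
finger_gap: 0.648
grip_force: 0.0
```

Run:
```python
from h import *
C=cam("wrist");im=get_image("wrist")
a=np.linspace(0,6.28,60)
for z,r in((.002,.02),(.088,.0125)):
    cv2.polylines(im,[proj(np.c_[.4527+r*np.cos(a),-.3326+r*np.sin(a),0*a+z],C).astype(np.int32)],True,(0,255,0),1)
cv2.imwrite("pics/w4.png",im[:,:,::-1]);s=get_state();print(s["finger_gap"],s["qpos"])
```

```text
0.6473980178418882 [-4.33250739e+01  1.75607317e+01  9.16993729e+01 -5.33929266e-03
  7.01067538e+01 -6.38483522e+01]
```

View pics/w4.png

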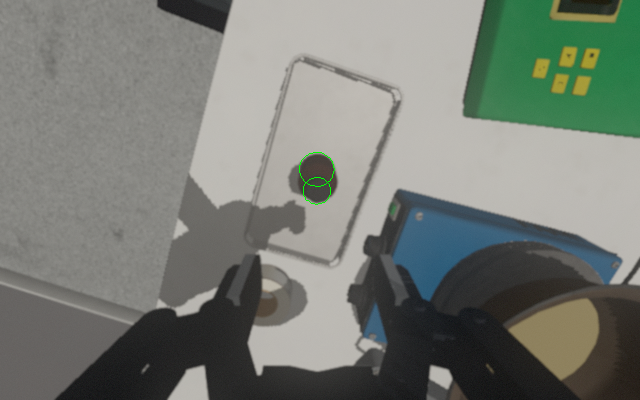

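The bottle stands upright near the middle of the tray, at about (317,175). Back to the handle now.

Request:
play_rows:
  plan:
    - [[0,0,0],[0.01,0.003,-0.04],-0.3]
    - [[0,0,0],[0.03,0.009,-0.08],-0.3]
    - [[0,0,0],[0.065,0.019,-0.11],-0.3]
    - [[0,0,0],[0.105,0.031,-0.11],-0.3]
    - [[0,0,0],[0.145,0.043,-0.11],-0.3]
    - [[0,0,0],[0.185,0.055,-0.11],-0.3]
    - [[0,0,0],[0.225,0.067,-0.11],-0.3]
    - [[0,0,0],[0.265,0.079,-0.11],-0.3]
    - [[0,0,0],[0.305,0.091,-0.11],-0.3]
    - [[0,0,0],[0.345,0.103,-0.1],-0.3]
    - [[0,0,0],[0.385,0.115,-0.08],-0.3]
    - [[0,0,0],[0.42,0.126,-0.06],-0.3]

```text
time_s: 12.35
position: [0.423, 0.1071, 0.2786]
tool_rot: [[-0.351, 0.936, 0.002], [0.936, 0.351, 0.0], [-0.0, 0.002, -1.0]]
force: [-0.0, -0.6, -0.1]
finger_gap: 0.65
grip_force: 0.0
```

Request:
play_rows:
  plan:
    - [[0,0,0],[0.03,0.009,0.01],-0.3]
    - [[0,0,0],[0.048,0.014,0.02],-0.3]
    - [[0,0,0],[0.058,0.017,0.02],-0.3]
    - [[0,0,0],[0.058,0.017,0.02],-0.3]
    - [[0,0,0],[0.058,0.017,0.02],-0.3]
    - [[0,0,0],[0.058,0.017,0.02],-0.3]

```text
time_s: 12.95
position: [0.4195, 0.1646, 0.259]
tool_rot: [[-0.349, 0.937, 0.001], [0.937, 0.349, -0.0], [-0.001, 0.001, -1.0]]
force: [0.4, -0.2, -0.4]
finger_gap: 0.649
grip_force: 0.0
```

Run:
```python
from h import *
C=cam("wrist");im=get_image("wrist")
p=[.5405,.2135,.3565]
u=proj(W(p,[[-.13,0,.108]]),C)[0];print(u,get_state()["position"])
x0,y0=int(u[0])-95,int(u[1])-75
np.save("c.npy",[x0,y0])
S=4;c=cv2.resize(im[y0:y0+150,x0:x0+190,::-1],None,fx=S,fy=S,interpolation=2)
for l in ([[-.13,.052,.108],[-.13,-.052,.108]],[LID[3],LID[2],LID[1]]):
    cv2.polylines(c,[((proj(W(p,l),C)-[x0,y0])*S).astype(np.int32)],False,(0,255,255),1)
cv2.imwrite("pics/w5.png",c)
```

```text
[316.86309427 181.12255682] [0.41945682 0.16464119 0.25887353]
```

View pics/w5.png

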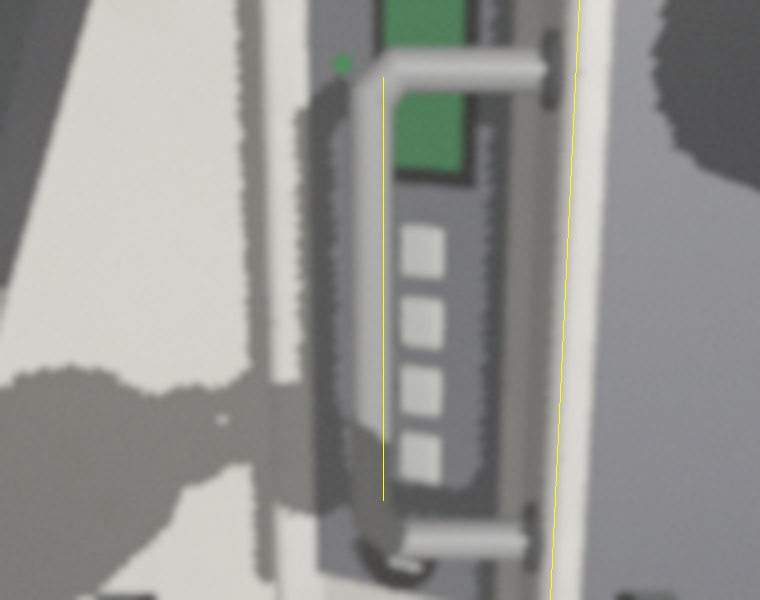

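The zoom puts the bar centreline at x≈374, against 383 in the model, so the bar is about 2 mm farther forward. The centre along the bar agrees. I'll narrow the fingers and descend onto it.

Request:
play_rows:
  plan:
    - [[0,0,0],[0.004,-0.001,0.03],0.4]
    - [[0,0,0],[0.004,-0.001,0.06],0.4]
    - [[0,0,0],[0.004,-0.001,0.085],0.4]
    - [[0,0,0],[0.004,-0.001,0.105],0.4]
    - [[0,0,0],[0.004,-0.001,0.125],0.4]
    - [[0,0,0],[0.004,-0.001,0.14],0.4]
    - [[0,0,0],[0.004,-0.001,0.155],0.4]
    - [[0,0,0],[0.004,-0.001,0.169],0.4]
    - [[0,0,0],[0.004,-0.001,0.169],0.4]
    - [[0,0,0],[0.004,-0.001,0.169],0.4]

```text
time_s: 14.0
position: [0.4169, 0.1684, 0.0896]
tool_rot: [[-0.35, 0.937, -0.0], [0.937, 0.35, -0.0], [-0.0, -0.0, -1.0]]
force: [0.2, -0.2, 0.5]
finger_gap: 0.299
grip_force: 0.0
```

Request:
play_rows:
  plan:
    - [[0,0,0],[0,0,0],0.7]
    - [[0,0,0],[0,0,0],1]
    - [[0,0,0],[0,0,0],1]
    - [[0,0,0],[0,0,0],1]
    - [[0,0,0],[0,0,0],1]
    - [[0,0,0],[0,0,0],1]
  grip_force: 20

```text
time_s: 14.6
position: [0.4145, 0.1678, 0.0898]
tool_rot: [[-0.351, 0.936, -0.003], [0.936, 0.351, -0.002], [-0.001, -0.004, -1.0]]
force: [-4.0, -4.3, 4.0]
finger_gap: 0.108
grip_force: 20.0
```

The bar is gripped (gap ≈9 mm), about 2 mm ahead of where I commanded. Following the lid arc to 15° first, then checking forces.

Request:
play_rows:
  plan:
    - [[0,0,0],[0,-0.002,0],1]
    - [[0,0,0],[0,-0.002,-0.005],1]
    - [[0,0,0],[0,-0.002,-0.01],1]
    - [[0,0,0],[0,-0.001,-0.0195],1]
    - [[0,0,0],[0,0,-0.029],1]
    - [[0,0,0],[0,0.002,-0.039],1]
    - [[0,0,0],[0,0.005,-0.048],1]
    - [[0,0,0],[0,0.007,-0.058],1]
    - [[0,0,0],[0,0.007,-0.058],1]
    - [[0,0,0],[0,0.007,-0.058],1]

```text
time_s: 15.6
position: [0.4229, 0.1709, 0.148]
tool_rot: [[-0.351, 0.936, -0.0], [0.936, 0.351, -0.001], [-0.001, -0.001, -1.0]]
force: [-1.8, -6.4, -1.6]
finger_gap: 0.103
grip_force: 19.8
```

Request:
play_rows:
  plan:
    - [[0,0,0],[0,0.003,-0.009],1]
    - [[0,0,0],[0,0.0064,-0.0184],1]
    - [[0,0,0],[0,0.01,-0.0275],1]
    - [[0,0,0],[0,0.0143,-0.0363],1]
    - [[0,0,0],[0,0.019,-0.045],1]
    - [[0,0,0],[0,0.0238,-0.0534],1]
    - [[0,0,0],[0,0.029,-0.0616],1]
    - [[0,0,0],[0,0.0347,-0.0696],1]
    - [[0,0,0],[0,0.0408,-0.0774],1]
    - [[0,0,0],[0,0.0471,-0.0848],1]
    - [[0,0,0],[0,0.0471,-0.0848],1]
    - [[0,0,0],[0,0.0471,-0.0848],1]

```text
time_s: 16.8
position: [0.465, 0.1865, 0.2328]
tool_rot: [[-0.351, 0.936, -0.004], [0.936, 0.351, -0.003], [-0.001, -0.005, -1.0]]
force: [-5.0, -7.2, 5.2]
finger_gap: 0.105
grip_force: 20.0
```

Request:
play_rows:
  plan:
    - [[0,0,0],[0,0.0055,-0.008],1]
    - [[0,0,0],[0,0.0125,-0.015],1]
    - [[0,0,0],[0,0.0195,-0.0217],1]
    - [[0,0,0],[0,0.0273,-0.028],1]
    - [[0,0,0],[0,0.035,-0.0338],1]
    - [[0,0,0],[0,0.0431,-0.0393],1]
    - [[0,0,0],[0,0.0515,-0.0445],1]
    - [[0,0,0],[0,0.06,-0.0495],1]
    - [[0,0,0],[0,0.06,-0.0495],1]
    - [[0,0,0],[0,0.06,-0.0495],1]
    - [[0,0,0],[0,0.06,-0.0495],1]

```text
time_s: 17.9
position: [0.523, 0.2082, 0.2835]
tool_rot: [[-0.35, 0.937, 0.0], [0.937, 0.35, -0.001], [-0.001, -0.0, -1.0]]
force: [-4.1, -6.0, 7.4]
finger_gap: 0.106
grip_force: 20.8
```

Run:
```python
from h import *
s=get_state();d=np.array(s["position"])-[.4145,.1678,.0898];dx=d[0]*.936+d[1]*.351
print(s["time_s"],s["force"],s["finger_gap"],"angle",np.degrees(np.arctan2(d[2]+.006,.224-dx)))
C=cam("side");im=get_image("side")
cv2.imwrite("pics/s1.png",cv2.resize(im[120:320,220:460,::-1],None,fx=3,fy=3,interpolation=2))
```

```text
17.9 [-4.07272782 -6.03907363  7.42029625] 0.10604127202570363 angle 61.53534360780369
```

View pics/s1.png

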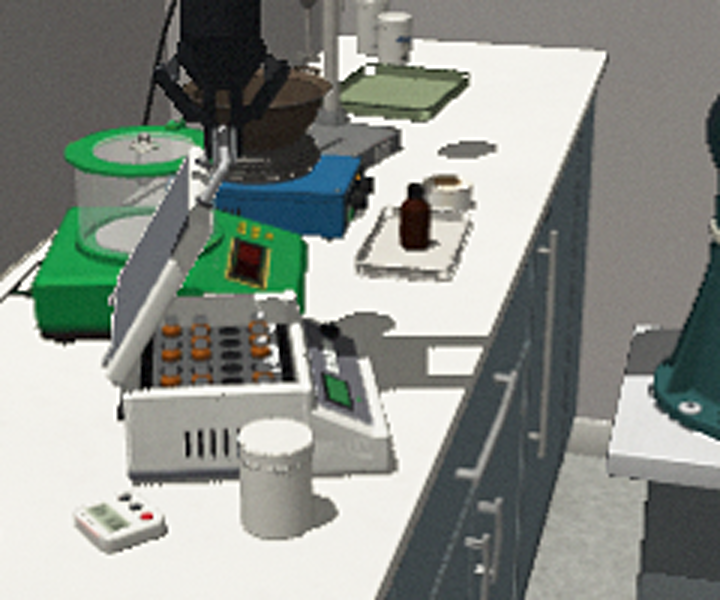

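The lid stands open at about 61° with the gripper on the bar. The bottle is upright in the tray, and the tub and timer haven't moved. Handing in.

```bash
python3 -c "
from plant import *
print(job_done())"
```

```text
the job is handed in; nothing more can be done
None
```

I handed the job in with the amber bottle standing upright in the tray and the gripper holding the lid open at about 61°, worked out from the arm's position; the hand-in gave no verdict back.

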